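# Wake the tin warmer with the tin and hold its boost dial on the third mark

## Robot

A 6-joint arm with a two-finger parallel gripper is mounted at the origin on the work surface. World frame = base frame: x ahead of the robot, y to its left, z up, the work surface at z = 0. Lengths are in m, angles in rad, forces in N, time in s.
With the tool pointing down it reaches from about 0.325 to 0.9 m from the base axis. Payload 6.1 kg.
Tool frame: the origin (TCP) lies between the finger pads, 19 mm behind the fingertips; this is the grasp point; z points along the fingers, y is the line along which they close (so a half turn about z gives the same grasp; the last joint's range is limited). The gripper opens to 87 mm and grips with 3 to 60 N. Pads are 19 mm wide; open, the fingers measure 117 mm over their backs; the gripper's body (75 mm by 190 mm) begins 51 mm behind the grasp point.
Start: joints at [1.192, 0.22, 1.526, -0, 1.395, -0.126], TCP at [0.156, 0.605, 0.241] pointing down, gripper open.
Joint ranges: [-2.98, 2.98], [-0.91, 2.08], [0.09, 2.57], [-1.24, 4.39], [0.2, 2.65], [-2.68, 2.68]. Speed limits (rad/s): [2.57, 2.57, 3.01, 3.14, 3.14, 3.14].

## Interface

Orientations are given as a rotation vector (axis times angle).
In Python, from plant import status, vision, manip gives the robot as it stands.
- The arm moves only by the tool send_rows, never from a script. Its argument "deltas" is a list of rows, each an object with "claw": the opening, from -1 (shut) to 1 (fully open); "delta_pos": the shift along the tool's x, y, z in m, a list of three; "spin": the turn about the tool's z in degrees. In form: [{"claw": claw, "delta_pos": [tx, ty, tz], "spin": spin}, ...]. A call has 1 to 12 rows; each row shifts and turns the commanded pose from where the row before left it, along the tool's axes as they then stand; what a row does not reach is not made up. A row lasts 1/12 s, in which the tool goes at most 41.7 mm and 7.16 degrees, less where a joint would pass 70% of its speed; a pose out of reach is approached as far as the arm can. A call is refused whole if a number of a shift passes 0.0417 or a number of a turn 7.16, either way. A call with a gripper value outside its range is refused whole. The fingers move at their own pace and stop on an object; "squeeze" is the grip in N (left out, the last holds). Time passes only in rows, so rows that do not move let the fingers close. It gives the time, the measured TCP pose, the force, the opening and the grip force at its end, in the units of the state.
- status.read_state(): the state, without advancing time (a new reading comes with each control period).
- vision.snapshot(name): name is "scene" or "top"; returns the picture (480x640x3 uint8, red, green, blue); there is no depth.
- vision.camera_model(name): a dict with "vfov" (degrees; the focal length in pixels is half the picture's height over the tangent of half this angle, whatever the lens; pixels are square), "cx", "cy" (the principal point, pixels), "R" (3x3) and "t" (3): a world point X has camera coordinates R X + t. Camera axes: x right, y down, z forward; pixel columns grow to the right and rows downward; lengths in m; the calibration is good to about 2 mm. A picture is of the moment at which its call begins. camera_model takes no time and is no camera call.
- manip.close_job(): hands the job in; it is judged then, once.
The state is a dict: "time": time; "q": joint angles; "qvel": joint speeds; "tau": joint torques, N m; "position": TCP position; "tool_rot": TCP orientation; "ft_force": force on the tool from outside, world axes, zero at the start; "wrist_torque": the same for the moment, N m; "width": finger opening in m; "finger_force": force on a finger pad.
Only numpy, scipy, OpenCV 4.12 (cv2) and the standard library are available. Lean on these libraries where they do the work, as an engineer would, in place of code of your own. Each camera call takes 0.05 s, during which the arm holds its last target. There are 200 camera calls.

## Task

Warm the small closed metal tin: take hold of it, press it with the gripper down onto the round sprung pad of the white warmer until the pad is all the way down, then let go so that the tin stays standing upright in the middle of the pad. Then grip the warmer's spring-return dial, turn it clockwise past its first and second clicks to the third (the three red dots), and finish still gripping it there, because it springs back to zero as soon as it is let go. Leave everything else on the counter where it stands.

Things in the scene. Friction and masses are not known exactly. Their poses are not given: they have to be found in the camera images.
- tin: closed screw-top tin, upright cylinder 58 mm in diameter and 46 mm high, bright aluminium body with a dark steel lid (the top 14 mm, same diameter, screwed tight) that has a bright disc on top; about 0.08 to 0.15 kg. Origin at the centre of its underside, z up. It starts standing on the counter.
- warmer: white box-shaped tin warmer fixed to the counter, 150 mm (its x) by 270 mm (its y), flat deck 60 mm above the counter. Origin at the centre of its underside, z up. The pad is on the deck at its +y end (68 mm from the middle), the dial at its -y end (68 mm from the middle).
- pad_top (a point): centre of the upper face of the sprung pad, a flat black rubber disc 76 mm in diameter without a rim; with the pad up it is 74 mm above the counter (14 mm above the deck), and it goes down with the pad.
- pad (a joint): travel of the pad straight down, in m: 0 up, 0.010 fully depressed (stop). Its spring pushes back with about 4.6 N at the top and 11 N at the bottom, so the tin's own weight does not sink it; it rises again when let go, with the tin standing on it.
- dial_grip (a point): point on the dial's upright axis, 91 mm above the counter, where the TCP can grip it from above. Grip: black upright bar 46 mm long, 14 mm thick, from 9 to 35 mm above the 60 mm high deck, on a grey skirt 48 mm in diameter (top 9 mm above the deck). x lies along the bar to the end with the white pointer stripe and turns with the dial, z is up: fingers close along y.
- dial (a joint): dial angle in rad, growing clockwise from above: 0 at rest (pointer at white dash, 0.6 rad anticlockwise of the warmer's +x), clicks at 0.4 (one white dot), 0.8 (two white dots), 1.2 (three red dots); stop at 1.45. A spring returns it to 0 from anywhere: 0.04 N m at rest, 0.10 N m at the third click, plus bumps of about 0.03 N m between clicks.
- cup: white plastic cup, open, 72 mm across the rim, 70 mm high, standing on the counter near the tin; origin at the centre of its underside. Bystander.
- jar: amber glass jar with black cap, 62 mm in diameter, 58 mm high, standing on the counter near the tin; origin at the centre of its underside. Bystander.
- bottle: green glass bottle, 54 mm in diameter, about 150 mm high, at the far side of the counter; origin at the centre of its underside. Bystander.
- brush: dark wooden shaving brush standing upright, 40 mm across, 105 mm high, at the far side of the counter; origin at the centre of its underside. Bystander.
- comb: red plastic comb, 150 x 25 x 6 mm, lying in the upper of two stacked slate-grey trays at the robot's right; origin about the middle of its underside. Bystander.
- tweezers: steel tweezers, 95 x 8 x 5 mm, lying in the upper tray; origin at the middle of the underside. Bystander.
- trimmer: silver hair trimmer, 35 x 124 x 30 mm, lying in the lower tray (the trays stand up to 52 mm high); origin at the middle of its underside. Bystander.
Not all that is in view belongs to the job. What is shaped like the tin but pink or purple is not meant.

How it is judged:
On the way, in this order (a step that is already met when the one before it is completed fails the run):
1. the tin, held in the gripper and upright on the pad, presses the pad fully down (value of joint pad above 0.0085 m and contact force between tin and pad above 4 N and contact force between the fingers and tin above 1 N and z of the grasp point in the frame of tin below 0.052 m and angle between tin's own z axis and vertical below 0.2 rad), for 0.1 s.
2. the tin is let go and stands on the risen pad (horizontal distance between tin and pad_top below 0.015 m and z of tin in the frame of pad_top between -0.005 and 0.005 m and angle between tin's own z axis and vertical below 0.12 rad and value of joint pad below 0.004 m and contact force between the fingers and tin below 0.1 N), for 0.1 s.
At the end, for the whole second after the job is handed in: The fingers still hold the dial at its third detent (1.05 to 1.35 rad, still) while the tin, untouched, stands upright on the risen pad, within 15 mm of its centre (horizontal distance between tin and pad_top below 0.015 m and z of tin in the frame of pad_top between -0.005 and 0.005 m and angle between tin's own z axis and vertical below 0.12 rad and value of joint dial between 1.05 and 1.35 rad and velocity of joint dial between -0.2 and 0.2 rad/s and contact force between the fingers and dial above 0.5 N and contact force between each of the arm, the fingers and tin below 0.1 N and linear speed of tin below 0.03 m/s); the arm keeps its last pose, push and grip.
It fails at once if the cup, jar, bottle or brush is shoved more than 40 mm or tipped (distance of any of cup, jar, bottle, brush from where it was at the start of the episode above 0.04 m or angle between any of cup, jar, bottle, brush's own z axis and vertical above 0.4 rad).
It fails at once if the comb, tweezers or trimmer is moved more than 40 mm (distance of any of comb, tweezers, trimmer from where it was at the start of the episode above 0.04 m).
It fails at once if the tin is tipped over (angle between tin's own z axis and vertical above 0.7 rad).
It also fails if it takes over 59 s, if anything falls off the work surface, if the arm or the gripper's body presses on something with over 40 N, if the wrist force passes 120 N, or if a joint passes its speed limit or range.

## Working session

There is one attempt and no reset: what is moved stays moved. The work goes in short steps, Python scripts to look and compute and a tool call to move; the robot and the scene stay as the last step left them, time stands still between calls to the robot, and variables do not carry over. Pictures are saved under pics/ and viewed, at most 10 in all, crops included, and the job is handed in when it is done.

Besides the shell and the picture viewer there is one more tool, called after "Request:" as name([rows], argument=value, ...), one row to a line, values as JSON. send_rows: Moves the arm, as the interface text tells. Its arguments: {"type":"object","properties":{"deltas":{"type":"array"},"squeeze":{"type":"number"}},"required":["deltas"]}

```bash
mkdir -p pics; python3 - <<'E'
from plant import status, vision, manip
import cv2
for n in("scene","top"):
    cv2.imwrite(f"pics/{n}0.png",vision.snapshot(n)[:,:,::-1]); print(vision.camera_model(n))
print(status.read_state())
E
```

```text
{'vfov': 56.484358394391634, 'cx': 316.6438950254359, 'cy': 233.59196133879294, 'R': array([[ 0.79431818,  0.60746204,  0.00696446],
       [ 0.42653051, -0.5494953 , -0.71841955],
       [-0.43258567,  0.57362426, -0.69557519]]), 't': array([-0.42094062, -0.22839   ,  1.33583419])}
{'vfov': 53.98198687068255, 'cx': 330.4154548487096, 'cy': 241.71219489648692, 'R': array([[ 0.02459598, -0.99969274,  0.00307671],
       [-0.98286249, -0.0247441 , -0.182672  ],
       [ 0.182692  ,  0.00146902, -0.9831691 ]]), 't': array([-0.07360859,  0.57441602,  1.0700476 ])}
{'time': 0.1, 'q': array([ 1.19191237e+00,  2.21158035e-01,  1.52750333e+00, -3.22152064e-05,
        1.39469272e+00, -1.26096642e-01]), 'qvel': array([ 0.00043924, -0.00154259, -0.0031563 , -0.00210732,  0.00208673,
        0.00142392]), 'tau': array([ 1.87738260e-03, -4.95948637e+01, -3.88522840e+01,  7.03382702e-02,
        5.15308371e-02, -1.38089177e-05]), 'position': array([0.15612926, 0.60463849, 0.24023644]), 'tool_rot': array([-3.95960405e-01, -3.11612593e+00,  2.69122004e-03]), 'ft_force': array([0.15461129, 0.36978451, 0.02611286]), 'wrist_torque': array([-0.05995137,  0.02816984, -0.00916817]), 'finger_force': 0.0, 'width': 0.08697600326557012}
```

View pics/scene0.png

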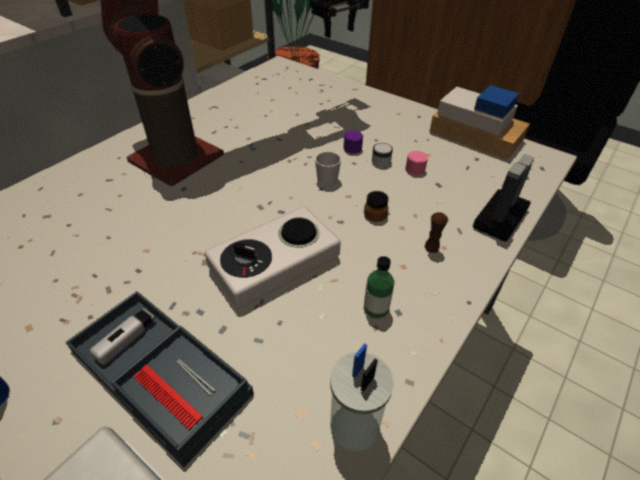

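View pics/top0.png

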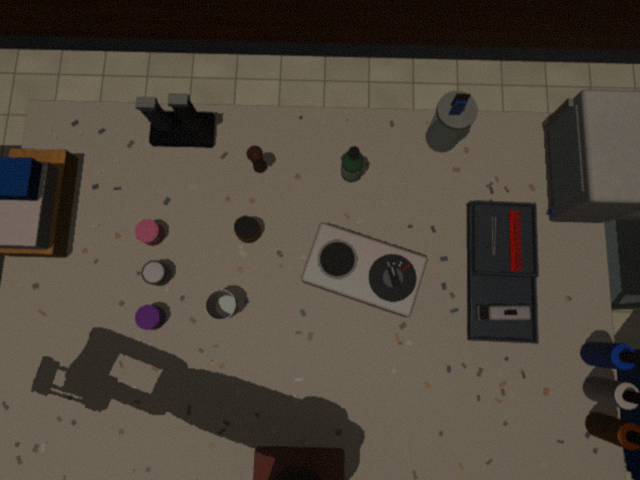

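The scene holds three tin-shaped things: pink at top (148,232) / scene (417,163), grey aluminium at (153,272) / (382,155), and purple at (149,317) / (353,142). Only the grey one has an aluminium body with a dark lid and bright disc. The warmer spans top (303–427, 222–315), with the pad at (337,259) and the dial at (392,277).

```bash
cat > h.py <<'E'
import numpy as np, cv2
from plant import vision
def ray(n,u,v,z):
    m=vision.camera_model(n); f=240/np.tan(np.radians(m['vfov'])/2)
    C=-m['R'].T@m['t']; d=m['R'].T@np.array([(u-m['cx'])/f,(v-m['cy'])/f,1])
    return C+d*(z-C[2])/d[2]
def proj(n,X):
    m=vision.camera_model(n); f=240/np.tan(np.radians(m['vfov'])/2)
    c=m['R']@np.array(X)+m['t']; return np.array([m['cx']+f*c[0]/c[2],m['cy']+f*c[1]/c[2]])
E
python3 - <<'E'
from h import *
t=cv2.imread('pics/top0.png');s=cv2.imread('pics/scene0.png')
up=lambda i,k:cv2.resize(i,None,fx=k,fy=k,interpolation=cv2.INTER_CUBIC)
b=lambda i:np.clip(i.astype(float)*1.5,0,255).astype('uint8')
A=up(b(t[215:335,115:255]),2.8); B=up(s[115:215,300:440],2.8); w=up(b(t[215:325,295:435]),2.8);w2=up(s[200:320,200:340],2.8)
def pad(i):
    o=np.zeros((340,395,3),'uint8'); i=i[:340,:395]; o[:i.shape[0],:i.shape[1]]=i; return o
cv2.imwrite('pics/crop.png',cv2.resize(np.vstack([np.hstack([pad(A),pad(B)]),np.hstack([pad(w),pad(w2)])])[:, :],(698,600)))
# pad & dial: dark blobs within warmer
hsv=cv2.cvtColor(t,cv2.COLOR_BGR2HSV); g=cv2.cvtColor(t,cv2.COLOR_BGR2GRAY)
def blobs(m,lo,off=(0,0)):
    for c in cv2.findContours(m,cv2.RETR_EXTERNAL,cv2.CHAIN_APPROX_NONE)[0]:
        if cv2.contourArea(c)>lo:
            yield c
print('gray samples',g[272,140:170],g[255:290,153])
roi=np.zeros_like(g); roi[215:325,295:435]=1
deck=((g>105)&(roi>0)).astype('uint8')*255
print('deck g',g[240:300:6,365])
for th in (90,100,110,120):
    deck=((g>th)&(roi>0)).astype('uint8')*255
    c=max(blobs(deck,50),key=cv2.contourArea); print(th,cv2.contourArea(c),cv2.minAreaRect(c))
dark=((g<55)&(roi>0)).astype('uint8')*255
for c in blobs(dark,300):
    (u,v),ax,an=cv2.fitEllipse(c); print('dark',u,v,ax,an,ray('top',u,v,.074)[:2],ray('top',u,v,.06)[:2])
E
```

```text
gray samples [ 66  63  60  94 108 106 107 106 109 104 108 103 109 101 104 107 105 106
 107 105 106 107 108  82  46  26  20  26  29  27] [ 94 100  97  98  92  69  58  87  98 105 102 105 104 106 107 106 106 101
 105 104 108 107 104 110 108 110 101  74  44  53  83  98 100  97  97]
deck g [109 110 105 102 109 109 105 111 114 111]
90 15075.0 ((364.5, 269.5), (108.99998474121094, 138.99996948242188), 90.0)
100 4241.0 ((364.29998779296875, 269.1000061035156), (111.31216430664062, 58.818359375), 18.434947967529297)
110 900.0 ((359.4315490722656, 283.3493347167969), (109.19938659667969, 28.675081253051758), 20.556045532226562)Traceback (most recent call last):
  File "<stdin>", line 21, in <module>
ValueError: max() iterable argument is empty
```

View pics/crop.png

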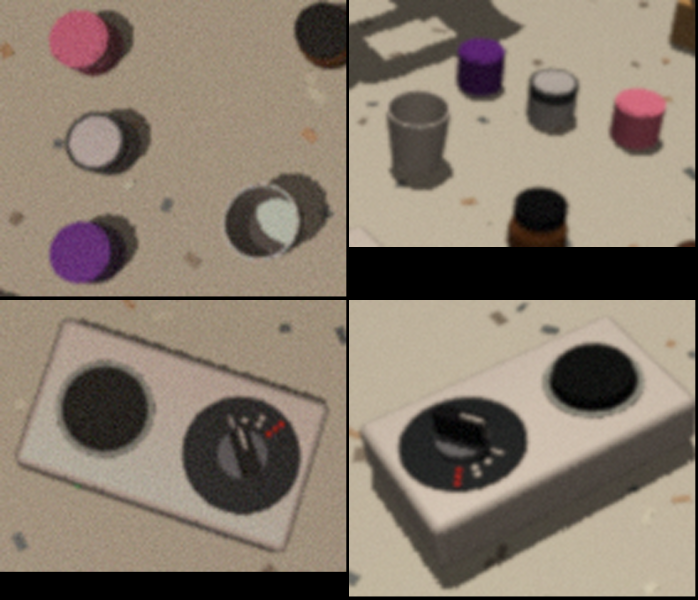

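The crop confirms the tin: the grey item at top (153,272) has an aluminium body, dark lid and bright disc. The two coloured ones are decoys. The pad and the black dial plate stand out clearly. Next I measure their centres in both views.

```bash
python3 - <<'E'
from h import *
I={'top':cv2.imread('pics/top0.png'),'scene':cv2.imread('pics/scene0.png')}
def fit(n,seed,cond,z,r=30,lab=''):
    u,v=seed; m=np.zeros((480,640),'uint8'); 
    m[v-r:v+r,u-r:u+r]=(cond(cv2.GaussianBlur(I[n],(3,3),0).astype(int))[v-r:v+r,u-r:u+r]*255)
    k,l,st,_=cv2.connectedComponentsWithStats(m); i=l[v,u]
    if i==0: print(lab,n,'seed off',I[n][v,u]); return
    c=cv2.findContours((l==i).astype('uint8'),cv2.RETR_EXTERNAL,cv2.CHAIN_APPROX_NONE)[0][0]; h=cv2.convexHull(c)
    P=np.array([ray(n,*p[0],z)[:2] for p in h]); 
    q,rr=cv2.minEnclosingCircle((P*1000).astype('float32')); e=cv2.fitEllipse((P*1000).astype('float32'))
    print(lab,n,'px',np.round(cv2.fitEllipse(h)[0],1),'world mm',np.round(e[0],1),'diam',np.round(e[1],1),'enc',np.round(q,1),round(2*rr,1))
g=lambda i:i.sum(2)/3
fit('top',(153,272),lambda i:g(i)>82,.046,18,'tin')
fit('scene',(382,149),lambda i:g(i)>105,.046,14,'tin')
fit('top',(337,260),lambda i:g(i)<50,.074,30,'pad')
fit('scene',(298,231),lambda i:g(i)<60,.074,25,'pad')
fit('top',(376,277),lambda i:g(i)<70,.060,32,'dialplate')
fit('scene',(230,267),lambda i:g(i)<75,.060,32,'dialplate')
s=I['top'].astype(int); d=(s[:,:,2]-s[:,:,0])[215:325,295:435]; print('R-B',d[5,5],d[60,70],d[40,70])
# bystanders
fit('top',(220,305),lambda i:g(i)<75,.07,25,'cup')
fit('top',(247,228),lambda i:g(i)<45,.058,22,'jar')
# red dots, pointer stripe
m=((s[:,:,2]-s[:,:,1])>45).astype('uint8'); m[:215]=0;m[325:]=0;m[:,:295]=0;m[:,435:]=0
mm=cv2.moments(m,True); u,v=mm['m10']/mm['m00'],mm['m01']/mm['m00']; print('red',u,v,ray('top',u,v,.06))
for n,U,V in(('top',(370,425),(245,310)),('scene',(222,285),(238,292))):
    print(n); a=(g(I[n])[V[0]:V[1]:2,U[0]:U[1]:2]/10).astype(int); [print(' '.join('%2d'%x for x in r)) for r in a]
E
```

```text
tin top px [152.8 271.8] world mm [494.5 359.4] diam [45.9 46.9] enc [494.6 359.3] 47.1Traceback (most recent call last):
  File "<stdin>", line 14, in <module>
  File "<stdin>", line 10, in fit
cv2.error: OpenCV(4.12.0) /io/opencv/modules/imgproc/src/shapedescr.cpp:361: error: (-201:Incorrect size of input array) There should be at least 5 points to fit the ellipse in function 'fitEllipseNoDirect'
```

```bash
cat >> h.py <<'E'
def fit(img,n,seed,cond,z,r=30,lab=''):
    u,v=seed; m=np.zeros((480,640),'uint8')
    m[v-r:v+r,u-r:u+r]=(cond(cv2.GaussianBlur(img,(3,3),0).astype(int).sum(2)/3)[v-r:v+r,u-r:u+r]*255)
    k,l,st,_=cv2.connectedComponentsWithStats(m); i=l[v,u]
    if i==0 or st[i,4]<30: print(lab,n,'seed bad',img[v,u]); return
    c=max(cv2.findContours((l==i).astype('uint8'),cv2.RETR_EXTERNAL,cv2.CHAIN_APPROX_NONE)[0],key=len); h=cv2.convexHull(c)
    P=np.array([ray(n,*p[0],z)[:2] for p in h])
    e=cv2.fitEllipse((P*1000).astype('float32'))
    print(lab,n,'px',np.round(cv2.fitEllipse(h)[0],1),'world mm',np.round(e[0],1),'diam',np.round(e[1],1))
E
python3 - <<'E'
from h import *
T=cv2.imread('pics/top0.png');S=cv2.imread('pics/scene0.png')
fit(T,'top',(153,272),lambda g:g>82,.046,18,'tin')
for th in(85,105,125):fit(S,'scene',(382,148),lambda g:g>th,.046,9,'tin%d'%th)
fit(T,'top',(337,260),lambda g:g<50,.074,30,'pad')
fit(S,'scene',(298,231),lambda g:g<60,.074,25,'pad')
fit(T,'top',(376,277),lambda g:g<70,.060,32,'dialplate')
fit(S,'scene',(230,267),lambda g:g<75,.060,32,'dialplate')
fit(T,'top',(212,300),lambda g:g<75,.07,25,'cup')
fit(T,'top',(247,228),lambda g:g<45,.058,22,'jar')
s=T.astype(int); m=((s[:,:,2]-s[:,:,1])>45).astype('uint8'); m[:215]=0;m[325:]=0;m[:,:295]=0;m[:,435:]=0
mm=cv2.moments(m,True); u,v=mm['m10']/mm['m00'],mm['m01']/mm['m00']; print('red',u,v,ray('top',u,v,.06))
a=(T[245:310,370:426].sum(2)/30).astype(int)[::2,::2]; print('\n'.join(' '.join('%2d'%x for x in r) for r in a))
E
```

```text
tin top px [152.8 271.8] world mm [494.5 359.4] diam [45.9 46.9]
tin85 scene px [382.2 144.6] world mm [484.  376.1] diam [69.  85.4]
tin105 scene px [382.2 143.8] world mm [481.9 379.3] diam [61.2 89.6]
tin125 scene px [382.1 143. ] world mm [479.3 382.9] diam [56.1 96.5]
pad top px [336.9 258.6] world mm [532.9 -75.4] diam [79.3 80. ]
pad scene px [298.3 231.3] world mm [540.3 -82.1] diam [76.7 85.9]
dialplate top px [392.  277.4] world mm [ 494.2 -205.1] diam [110.5 111.6]
dialplate scene px [245.5 258.1] world mm [ 492.9 -204.6] diam [106.7 107.6]
cup top px [225.7 301.6] world mm [427.6 176.9] diam [71.7 97.1]
jar top px [248.4 228.3] world mm [603. 137.] diam [62.7 67.7]
red 406.0 266.6363636363636 [ 0.51977095 -0.23806756  0.06      ]
10 10 10 10 10  9 10  9  9  8  6  5  5  6  8  9 10  9  9  9  9  9  9  9  9  9  9  9
10 10 10 10 10 10 10 10 10 10  9  9  7  6  5  4  6  8  8  9  9  9  9  9  9  9  9  9
10 10 10 10 10 10 10 10 10 10 10 10 10  9  8  8  6  5  5  6  6  9  9  9  9  9  9  9
10 10 10 10 10 10 10 10 10 10 10 10 10 10 10 10  9  9  7  6  5  5  6  8  8  9  9  9
10 10 10 10 
[... 1723 characters left out ...]
2  2  5 10  9  8  9  9  9  9
11 10 11  9  3  2  2  3  2  3  2  3  2  2  2  3  2  2  2  6 10 10  9  7  9  9  9  9
11 11 10 10  9  4  2  2  2  2  3  2  2  2  3  2  2  3  7 10 11 10  9  7  9  9  9  9
10 10 11 10 11 10  8  4  3  3  3  3  3  2  2  3  5  9 10 10 10 10  7  9  9  9  9  9
10 10 10 10 10 10 11 10  9  8  5  5  4  6  9  9 11 10 10 10 10  9  7  9  9  9  9  9
 7  9  9 10 10 10 11 10 10 11 10 10 10 10 10 10 10 10 10 11 11  8  7  9  9  9  9  9
 6  5  5  8  9 10 10 10 10 10 10 10 11 10 10 10 11 10 10 10 10  8  8  9  9  9  9  9
 9  8  8  5  5  6  8  9 10 10 10 10 10 10 10 11 11 11 10 10 10  7  9  9  9  9  9  9
 9  9  9  9  8  8  5  5  6  7  9 10 10 11 10 11 10 11 10 11  9  7  9  9  9  9  9  9
```

Checks:
- **Warmer:** the pad-to-dial distance is 135 mm against 136 mm expected. The pad diameter is about 79 mm against 76 mm. The red dots sit at −52° against −51° expected.
- **Positions:** tin (494.5, 359.4), pad (533, −75), dial (494, −205), with the bar at +17.8°.
- **Grip:** the present tool y (75°) suits the tin, because the decoys stand along x.

Moving above the tin.

Request:
send_rows([
  {"claw": 1,"delta_pos": [-0.0324,-0.0128,0],"spin": 0},
  {"claw": 1,"delta_pos": [-0.0324,-0.0128,0],"spin": 0},
  {"claw": 1,"delta_pos": [-0.0324,-0.0128,0],"spin": 0},
  {"claw": 1,"delta_pos": [-0.0324,-0.0128,0],"spin": 0},
  {"claw": 1,"delta_pos": [-0.0324,-0.0128,0],"spin": 0},
  {"claw": 1,"delta_pos": [-0.0324,-0.0128,0],"spin": 0},
  {"claw": 1,"delta_pos": [-0.0324,-0.0128,0],"spin": 0},
  {"claw": 1,"delta_pos": [-0.0324,-0.0128,0],"spin": 0},
  {"claw": 1,"delta_pos": [-0.0324,-0.0128,0],"spin": 0},
  {"claw": 1,"delta_pos": [-0.0324,-0.0128,0],"spin": 0},
  {"claw": 1,"delta_pos": [-0.0324,-0.0128,0],"spin": 0},
  {"claw": 1,"delta_pos": [-0.0324,-0.0128,0],"spin": 0},
], squeeze=30)

```text
time: 1.1
position: [0.4953, 0.3578, 0.2407]
tool_rot: [-0.396, -3.116, 0.001]
ft_force: [0.4, 1.1, 0.1]
width: 0.0871
finger_force: 0.0
```

```bash
cat >> h.py <<'E'
from plant import status
from scipy.spatial.transform import Rotation
def go(x,y,z):
    s=status.read_state(); R=Rotation.from_rotvec(s['tool_rot']).as_matrix()
    print('t',s['time'],'pos',np.round(s['position'],4),'yang',np.degrees(np.arctan2(R[1,1],R[0,1])).round(2),'tilt',R[:,2].round(4),'q6',s['q'][5].round(3),'w',s['width'],'F',s['finger_force'],np.round(s['ft_force'],1))
    print('tool delta mm',np.round(1000*R.T@(np.array([x,y,z])-s['position']),1))
E
python3 - <<'E'
from h import *
go(.4945,.3594,.034); print(proj('scene',[.4945,.3594,.046]))
E
```

```text
t 1.1 pos [0.4953 0.3578 0.2407] yang 75.51 tilt [-7.e-04 -3.e-04 -1.e+00] q6 -0.821 w 0.08713999953243681 F 0.0 [0.4 1.1 0.1]
tool delta mm [  1.1   1.5 206.7]
[382.31346335 148.09498797]
```

The tin centre projects to scene (382,148), matching the picture. Descending and gripping.

Request:
send_rows([
  {"claw": 1,"delta_pos": [0.001,0.0015,0.03],"spin": 0},
  {"claw": 1,"delta_pos": [0,0,0.03],"spin": 0},
  {"claw": 1,"delta_pos": [0,0,0.03],"spin": 0},
  {"claw": 1,"delta_pos": [0,0,0.03],"spin": 0},
  {"claw": 1,"delta_pos": [0,0,0.03],"spin": 0},
  {"claw": 1,"delta_pos": [0,0,0.02],"spin": 0},
  {"claw": 1,"delta_pos": [0,0,0.02],"spin": 0},
  {"claw": 1,"delta_pos": [0,0,0.0165],"spin": 0},
  {"claw": 1,"delta_pos": [0,0,0],"spin": 0},
])

```text
time: 1.85
position: [0.4906, 0.359, 0.03]
tool_rot: [-0.395, -3.11, 0.008]
ft_force: [-0.2, -0.1, -0.1]
width: 0.0869
finger_force: 0.0
```

Request:
send_rows([
  {"claw": -1,"delta_pos": [0,0,0],"spin": 0},
  {"claw": -1,"delta_pos": [0,0,0],"spin": 0},
  {"claw": -1,"delta_pos": [0,0,0],"spin": 0},
  {"claw": -1,"delta_pos": [0,0,0],"spin": 0},
  {"claw": -1,"delta_pos": [0,0,0],"spin": 0},
  {"claw": -1,"delta_pos": [0,0,0],"spin": 0},
  {"claw": -1,"delta_pos": [0,0,0],"spin": 0},
  {"claw": -1,"delta_pos": [0,0,0],"spin": 0},
  {"claw": -1,"delta_pos": [0,0,0],"spin": 0},
  {"claw": -1,"delta_pos": [0,0,0],"spin": 0},
])

```text
time: 2.68
position: [0.4944, 0.3611, 0.0358]
tool_rot: [0.396, 3.115, 0.001]
ft_force: [-0.5, -0.9, 6.1]
width: 0.0572
finger_force: 30.0
```

```bash
python3 - <<'E'
from h import *
go(.533,-.075,.18)
E
```

```text
t 2.6833 pos [0.4944 0.3611 0.0358] yang 75.52 tilt [ 1.3e-03  5.0e-04 -1.0e+00] q6 -0.816 w 0.057216365948128026 F 30.000522304326296 [-0.5 -0.9  6.1]
tool delta mm [-146.6 -412.5 -144.3]
```

Request:
send_rows([
  {"claw": -1,"delta_pos": [0,0,-0.01],"spin": 0},
  {"claw": -1,"delta_pos": [0,0,-0.02],"spin": 0},
  {"claw": -1,"delta_pos": [0,0,-0.03],"spin": 0},
  {"claw": -1,"delta_pos": [0,0,-0.03],"spin": 0},
  {"claw": -1,"delta_pos": [0,0,-0.03],"spin": 0},
  {"claw": -1,"delta_pos": [0,0,-0.02],"spin": 0},
  {"claw": -1,"delta_pos": [0,0,-0.005],"spin": 0},
])

```text
time: 3.27
position: [0.4958, 0.3622, 0.1851]
tool_rot: [0.395, 3.11, 0.007]
ft_force: [0.6, 0.8, 0.6]
width: 0.0573
finger_force: 30.0
```

Request:
send_rows([
  {"claw": -1,"delta_pos": [-0.004,-0.011,0],"spin": 0},
  {"claw": -1,"delta_pos": [-0.0075,-0.021,0],"spin": 0},
  {"claw": -1,"delta_pos": [-0.0105,-0.03,0],"spin": 0},
  {"claw": -1,"delta_pos": [-0.0125,-0.035,0],"spin": 0},
  {"claw": -1,"delta_pos": [-0.0125,-0.035,0],"spin": 0},
  {"claw": -1,"delta_pos": [-0.0125,-0.035,0],"spin": 0},
  {"claw": -1,"delta_pos": [-0.0125,-0.035,0],"spin": 0},
  {"claw": -1,"delta_pos": [-0.0125,-0.035,0],"spin": 0},
  {"claw": -1,"delta_pos": [-0.0125,-0.035,0],"spin": 0},
  {"claw": -1,"delta_pos": [-0.0125,-0.035,0],"spin": 0},
  {"claw": -1,"delta_pos": [-0.0125,-0.035,0],"spin": 0},
  {"claw": -1,"delta_pos": [-0.0105,-0.03,0],"spin": 0},
])

```text
time: 4.27
position: [0.5269, -0.0351, 0.1771]
tool_rot: [-0.397, -3.112, 0.0]
ft_force: [0.9, 0.0, -0.8]
width: 0.0573
finger_force: 30.0
```

Request:
send_rows([
  {"claw": -1,"delta_pos": [-0.0075,-0.0205,0],"spin": 0},
  {"claw": -1,"delta_pos": [-0.005,-0.015,0],"spin": 0},
  {"claw": -1,"delta_pos": [-0.0025,-0.008,0],"spin": 0},
  {"claw": -1,"delta_pos": [0,0,0],"spin": 0},
  {"claw": -1,"delta_pos": [0,0,0],"spin": 0},
  {"claw": -1,"delta_pos": [0,0,0],"spin": 0},
])

```text
time: 4.77
position: [0.532, -0.0773, 0.1789]
tool_rot: [-0.395, -3.115, -0.001]
ft_force: [-0.2, 0.7, -0.4]
width: 0.0578
finger_force: 30.0
```

```bash
python3 - <<'E'
from h import *
cv2.imwrite('pics/s1.png',vision.snapshot('scene')[:,:,::-1]); t=vision.snapshot('top')[:,:,::-1];cv2.imwrite('pics/t1.png',t)
go(.533,-.075,.11)
E
```

```text
t 4.8667 pos [ 0.5324 -0.0772  0.1794] yang 75.6 tilt [-5.e-04  4.e-04 -1.e+00] q6 -1.61 w 0.057490288548602914 F 30.000154254958034 [ 1.   0.3 -0.9]
tool delta mm [-0.1  2.2 69.4]
```

View pics/s1.png

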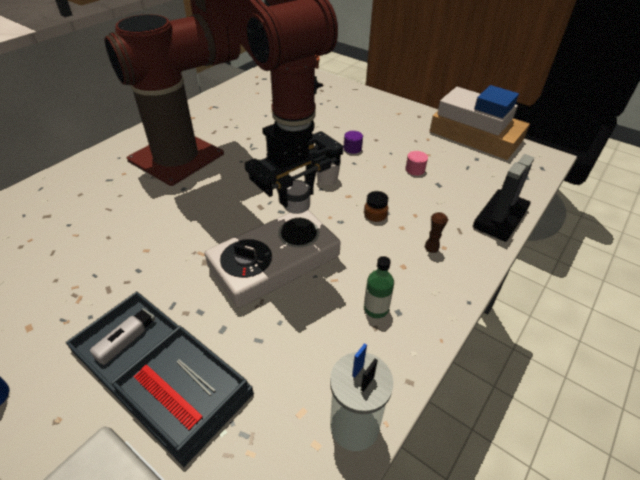

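The tin is held upright at scene (299,195), above the pad at (298,231). Lowering it onto the pad.

Request:
send_rows([
  {"claw": -1,"delta_pos": [0,0.002,0.015],"spin": 0},
  {"claw": -1,"delta_pos": [0,0,0.015],"spin": 0},
  {"claw": -1,"delta_pos": [0,0,0.015],"spin": 0},
  {"claw": -1,"delta_pos": [0,0,0.01],"spin": 0},
  {"claw": -1,"delta_pos": [0,0,0.005],"spin": 0},
  {"claw": -1,"delta_pos": [0,0,0.004],"spin": 0},
  {"claw": -1,"delta_pos": [0,0,0.004],"spin": 0},
  {"claw": -1,"delta_pos": [0,0,0],"spin": 0},
  {"claw": -1,"delta_pos": [0,0,0],"spin": 0},
  {"claw": -1,"delta_pos": [0,0,0],"spin": 0},
])

```text
time: 5.7
position: [0.5336, -0.0766, 0.1124]
tool_rot: [0.396, 3.115, -0.0]
ft_force: [0.7, 0.3, -0.6]
width: 0.0571
finger_force: 30.0
```

Request:
send_rows([
  {"claw": -1,"delta_pos": [0,0,0.003],"spin": 0},
  {"claw": -1,"delta_pos": [0,0,0.003],"spin": 0},
  {"claw": -1,"delta_pos": [0,0,0.002],"spin": 0},
  {"claw": -1,"delta_pos": [0,0,0],"spin": 0},
  {"claw": -1,"delta_pos": [0,0,0],"spin": 0},
  {"claw": -1,"delta_pos": [0,0,0],"spin": 0},
])

```text
time: 6.2
position: [0.5341, -0.0767, 0.1049]
tool_rot: [0.396, 3.114, -0.001]
ft_force: [-0.1, 0.9, 6.4]
width: 0.0574
finger_force: 30.0
```

Contact has been made near TCP z = 0.108. Pressing on to the stop.

Request:
send_rows([
  {"claw": -1,"delta_pos": [0,0,0.002],"spin": 0},
  {"claw": -1,"delta_pos": [0,0,0.002],"spin": 0},
  {"claw": -1,"delta_pos": [0,0,0.001],"spin": 0},
  {"claw": -1,"delta_pos": [0,0,0],"spin": 0},
  {"claw": -1,"delta_pos": [0,0,0],"spin": 0},
])

```text
time: 6.62
position: [0.5341, -0.0767, 0.1003]
tool_rot: [0.396, 3.114, -0.001]
ft_force: [-1.3, 0.3, 9.8]
width: 0.0574
finger_force: 30.0
```

Request:
send_rows([
  {"claw": -1,"delta_pos": [0,0,0.001],"spin": 0},
  {"claw": -1,"delta_pos": [0,0,0.001],"spin": 0},
  {"claw": -1,"delta_pos": [0,0,0.001],"spin": 0},
  {"claw": -1,"delta_pos": [0,0,0],"spin": 0},
  {"claw": -1,"delta_pos": [0,0,0],"spin": 0},
])

```text
time: 7.03
position: [0.5343, -0.0768, 0.0996]
tool_rot: [0.396, 3.114, -0.001]
ft_force: [-10.8, 2.3, 26.2]
width: 0.057
finger_force: 30.0
```

The pad is on its stop: z no longer changes and the force jumped to 26 N. Rising with the pad, then releasing.

Request:
send_rows([
  {"claw": -1,"delta_pos": [0,0,-0.003],"spin": 0},
  {"claw": -1,"delta_pos": [0,0,-0.003],"spin": 0},
  {"claw": -1,"delta_pos": [0,0,-0.003],"spin": 0},
  {"claw": -1,"delta_pos": [0,0,-0.003],"spin": 0},
  {"claw": -1,"delta_pos": [0,0,0],"spin": 0},
  {"claw": -1,"delta_pos": [0,0,0],"spin": 0},
  {"claw": -1,"delta_pos": [0,0,0],"spin": 0},
])

```text
time: 7.62
position: [0.5341, -0.0767, 0.1082]
tool_rot: [0.396, 3.114, -0.001]
ft_force: [2.7, -1.3, 3.9]
width: 0.0572
finger_force: 30.0
```

Request:
send_rows([
  {"claw": 0.5,"delta_pos": [0,0,-0.0005],"spin": 0},
  {"claw": 0.6,"delta_pos": [0,0,0],"spin": 0},
  {"claw": 0.8,"delta_pos": [0,0,0],"spin": 0},
  {"claw": 1,"delta_pos": [0,0,0],"spin": 0},
  {"claw": 1,"delta_pos": [0,0,0],"spin": 0},
  {"claw": 1,"delta_pos": [0,0,0],"spin": 0},
  {"claw": 1,"delta_pos": [0,0,0],"spin": 0},
  {"claw": 1,"delta_pos": [0,0,0],"spin": 0},
])

```text
time: 8.28
position: [0.533, -0.0764, 0.1081]
tool_rot: [-0.396, -3.116, -0.0]
ft_force: [-0.9, -0.5, 0.0]
width: 0.0869
finger_force: 0.0
```

Request:
send_rows([
  {"claw": 1,"delta_pos": [0,0,-0.01],"spin": 0},
  {"claw": 1,"delta_pos": [0,0,-0.015],"spin": 0},
  {"claw": 1,"delta_pos": [0,0,-0.02],"spin": 0},
  {"claw": 1,"delta_pos": [0,0,-0.02],"spin": 0},
  {"claw": 1,"delta_pos": [0,0,-0.02],"spin": 0},
  {"claw": 1,"delta_pos": [0,0,-0.02],"spin": 0},
  {"claw": 1,"delta_pos": [0,0,0],"spin": 0},
  {"claw": 1,"delta_pos": [0,0,0],"spin": 0},
])

```text
time: 8.95
position: [0.5342, -0.0767, 0.2153]
tool_rot: [0.395, 3.113, -0.001]
ft_force: [0.2, 0.6, -0.5]
width: 0.0868
finger_force: 0.0
```

```bash
python3 - <<'E'
from h import *
go(.494,-.205,.215)
E
```

```text
t 8.95 pos [ 0.5342 -0.0767  0.2153] yang 75.52 tilt [ 0.0037 -0.0011 -1.    ] q6 -1.607 w 0.08677430532726506 F 0.0 [ 0.2  0.6 -0.5]
tool delta mm [   6.8 -134.3    0.3]
```

Request:
send_rows([
  {"claw": 1,"delta_pos": [0.001,-0.02,0],"spin": 0},
  {"claw": 1,"delta_pos": [0.001,-0.03,0],"spin": 0},
  {"claw": 1,"delta_pos": [0.002,-0.034,0],"spin": 0},
  {"claw": 1,"delta_pos": [0.002,-0.03,0],"spin": 0},
  {"claw": 1,"delta_pos": [0.001,-0.02,0],"spin": 0},
  {"claw": 1,"delta_pos": [0,0,0],"spin": -6.4},
  {"claw": 1,"delta_pos": [0,0,0],"spin": -6.5},
  {"claw": 1,"delta_pos": [0,0,0],"spin": -6.5},
  {"claw": 1,"delta_pos": [0,0,0],"spin": -6.5},
  {"claw": 1,"delta_pos": [0,0,0],"spin": -6.4},
  {"claw": 1,"delta_pos": [0,0,0],"spin": 0},
  {"claw": 1,"delta_pos": [0,0,0],"spin": 0},
])

```text
time: 9.95
position: [0.4922, -0.204, 0.2121]
tool_rot: [0.481, -3.103, -0.002]
ft_force: [-1.0, 0.0, 0.2]
width: 0.0873
finger_force: 0.0
```

```bash
python3 - <<'E'
from h import *
s=vision.snapshot('scene')[:,:,::-1]; 
cv2.imwrite('pics/s2.png',cv2.resize(s[130:310,180:400],None,fx=3,fy=3))
go(.494,-.205,.091); print(proj('scene',[.533,-.075,.12]),proj('scene',[.533,-.075,.074]))
E
```

```text
t 10.0 pos [ 0.4924 -0.2041  0.2123] yang 107.62 tilt [-1.4e-03  8.0e-04 -1.0e+00] q6 -2.419 w 0.08683870348265717 F 0.0 [ 1.  -0.  -0.4]
tool delta mm [ -1.4  -1.5 121.3]
[297.3372891  212.57144223] [297.80683276 227.84529704]
```

View pics/s2.png

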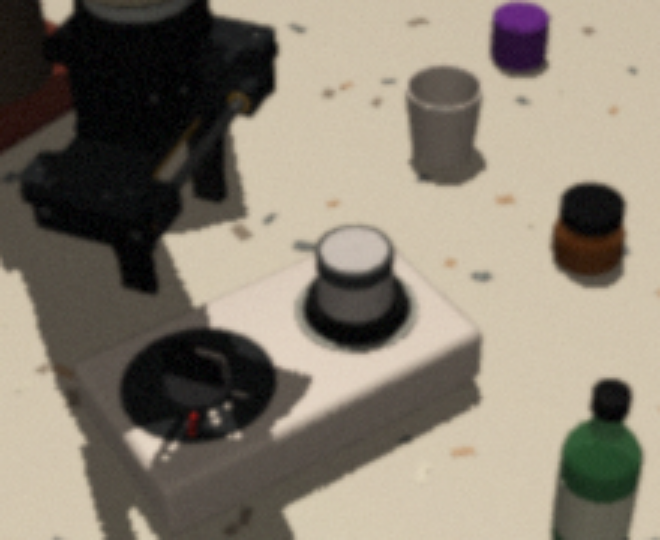

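The tin stands upright in the middle of the pad: its top is at scene (298,213), and the projection of the ideal spot is (297,213). Descending on the dial.

Request:
send_rows([
  {"claw": 1,"delta_pos": [-0.001,-0.001,0.02],"spin": 0},
  {"claw": 1,"delta_pos": [0,0,0.025],"spin": 0},
  {"claw": 1,"delta_pos": [0,0,0.025],"spin": 0},
  {"claw": 1,"delta_pos": [0,0,0.02],"spin": 0},
  {"claw": 1,"delta_pos": [0,0,0.015],"spin": 0},
  {"claw": 1,"delta_pos": [0,0,0.01],"spin": 0},
  {"claw": 1,"delta_pos": [0,0,0.005],"spin": 0},
  {"claw": 1,"delta_pos": [0,0,0],"spin": 0},
  {"claw": 1,"delta_pos": [0,0,0],"spin": 0},
])

```text
time: 10.75
position: [0.4945, -0.2052, 0.0938]
tool_rot: [-0.485, 3.103, -0.001]
ft_force: [0.6, -0.2, -0.0]
width: 0.0871
finger_force: 0.0
```

Request:
send_rows([
  {"claw": -1,"delta_pos": [0,0,0],"spin": 0},
  {"claw": -1,"delta_pos": [0,0,0],"spin": 0},
  {"claw": -1,"delta_pos": [0,0,0],"spin": 0},
  {"claw": -1,"delta_pos": [0,0,0],"spin": 0},
  {"claw": -1,"delta_pos": [0,0,0],"spin": 0},
  {"claw": -1,"delta_pos": [0,0,0],"spin": 0},
  {"claw": -1,"delta_pos": [0,0,0],"spin": 0},
  {"claw": -1,"delta_pos": [0,0,0],"spin": 0},
  {"claw": -1,"delta_pos": [0,0,0],"spin": 0},
  {"claw": -1,"delta_pos": [0,0,0],"spin": 0},
  {"claw": -1,"delta_pos": [0,0,0],"spin": 0},
  {"claw": -1,"delta_pos": [0,0,0],"spin": 0},
])

```text
time: 11.75
position: [0.4942, -0.2052, 0.0932]
tool_rot: [-0.487, 3.104, -0.001]
ft_force: [2.8, -8.8, -0.1]
width: 0.0151
finger_force: 5.8
```

```bash
python3 - <<'E'
from h import *
go(.494,-.205,.091)
print(status.read_state()['wrist_torque'])
E
```

```text
t 11.75 pos [ 0.4942 -0.2052  0.0932] yang 107.82 tilt [ 2.e-04 -4.e-04 -1.e+00] q6 -2.422 w 0.015107971090738281 F 5.7628123462200165 [ 2.8 -8.8 -0.1]
tool delta mm [0.1 0.2 2.2]
[-1.79624284 -0.55338498 -0.04128741]
```

Request:
send_rows([
  {"claw": -1,"delta_pos": [0,0,0],"spin": 0},
  {"claw": -1,"delta_pos": [0,0,0],"spin": 0},
  {"claw": -1,"delta_pos": [0,0,0],"spin": 0},
  {"claw": -1,"delta_pos": [0,0,0],"spin": 0},
], squeeze=45)

```text
time: 12.08
position: [0.4943, -0.2057, 0.0933]
tool_rot: [-0.486, 3.103, -0.002]
ft_force: [1.9, -4.7, -3.8]
width: 0.0136
finger_force: 45.0
```

Request:
send_rows([
  {"claw": -1,"delta_pos": [0,0,0],"spin": 3},
  {"claw": -1,"delta_pos": [0,0,0],"spin": 3},
  {"claw": -1,"delta_pos": [0,0,0],"spin": 3},
  {"claw": -1,"delta_pos": [0,0,0],"spin": 3},
  {"claw": -1,"delta_pos": [0,0,0],"spin": 3},
  {"claw": -1,"delta_pos": [0,0,0],"spin": 3},
  {"claw": -1,"delta_pos": [0,0,0],"spin": 3},
  {"claw": -1,"delta_pos": [0,0,0],"spin": 3},
  {"claw": -1,"delta_pos": [0,0,0],"spin": 3},
  {"claw": -1,"delta_pos": [0,0,0],"spin": 3},
  {"claw": -1,"delta_pos": [0,0,0],"spin": 0},
  {"claw": -1,"delta_pos": [0,0,0],"spin": 0},
])

```text
time: 13.08
position: [0.4944, -0.2057, 0.0933]
tool_rot: [0.333, 3.123, -0.002]
ft_force: [1.8, -5.2, -3.7]
width: 0.0137
finger_force: 45.0
```

```bash
python3 - <<'E'
from h import *
go(.494,-.205,.091)
print(status.read_state()['wrist_torque'])
E
```

```text
t 13.0833 pos [ 0.4944 -0.2057  0.0933] yang 77.82 tilt [ 8.0e-04 -1.4e-03 -1.0e+00] q6 -1.899 w 0.013744804775859846 F 44.98192369937897 [ 1.8 -5.2 -3.7]
tool delta mm [0.5 0.6 2.3]
[-0.86257952 -0.36548666  0.06045649]
```

Turned 30° with the torque building and the grip firm. Turning the remaining 39°.

Request:
send_rows([
  {"claw": -1,"delta_pos": [0,0,0],"spin": 4},
  {"claw": -1,"delta_pos": [0,0,0],"spin": 4},
  {"claw": -1,"delta_pos": [0,0,0],"spin": 4},
  {"claw": -1,"delta_pos": [0,0,0],"spin": 4},
  {"claw": -1,"delta_pos": [0,0,0],"spin": 4},
  {"claw": -1,"delta_pos": [0,0,0],"spin": 4},
  {"claw": -1,"delta_pos": [0,0,0],"spin": 4},
  {"claw": -1,"delta_pos": [0,0,0],"spin": 4},
  {"claw": -1,"delta_pos": [0,0,0],"spin": 4},
  {"claw": -1,"delta_pos": [0,0,0],"spin": 3},
  {"claw": -1,"delta_pos": [0,0,0],"spin": 0},
  {"claw": -1,"delta_pos": [0,0,0],"spin": 0},
])

```text
time: 14.08
position: [0.4944, -0.2058, 0.0933]
tool_rot: [1.356, 2.832, -0.002]
ft_force: [1.5, -5.4, -3.3]
width: 0.0132
finger_force: 45.0
```

Request:
send_rows([
  {"claw": -1,"delta_pos": [0,0,0],"spin": 0},
  {"claw": -1,"delta_pos": [0,0,0],"spin": 0},
  {"claw": -1,"delta_pos": [0,0,0],"spin": 0},
  {"claw": -1,"delta_pos": [0,0,0],"spin": 0},
])

```text
time: 14.42
position: [0.4944, -0.2058, 0.0933]
tool_rot: [1.356, 2.832, -0.002]
ft_force: [2.2, -5.4, -3.6]
width: 0.0138
finger_force: 45.0
```

```bash
python3 - <<'E'
from h import *
s=vision.snapshot('scene')[:,:,::-1]; t=vision.snapshot('top')[:,:,::-1]
cv2.imwrite('pics/s3.png',np.hstack([cv2.resize(s[170:300,190:350],(480,390)),cv2.resize(t[215:325,295:435],(318,250),)[:,:318] if 0 else cv2.resize(t[200:330,295:400],(315,390))]))
go(.494,-.205,.091)
print(status.read_state()['wrist_torque'])
E
```

```text
t 14.5167 pos [ 0.4944 -0.2058  0.0933] yang 38.84 tilt [ 8.0e-04 -1.5e-03 -1.0e+00] q6 -1.219 w 0.013965251109213145 F 44.982662200927734 [ 2.1 -4.7 -3.9]
tool delta mm [0.8 0.2 2.3]
[-0.96603741 -0.38835986  0.08069618]
```

View pics/s3.png

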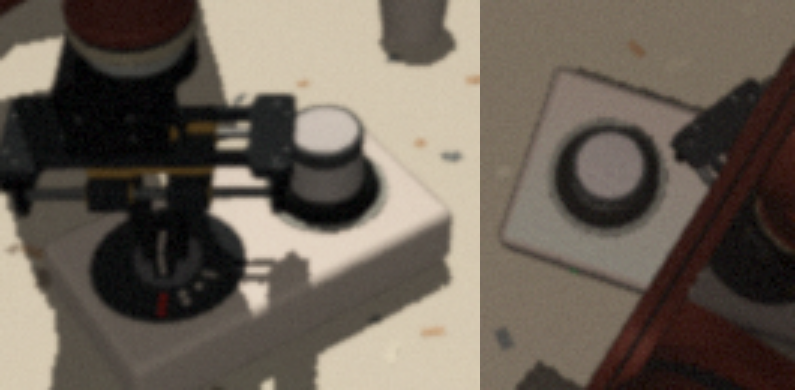

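The pointer stripe at crop (161,250) lines up with the red dots at (163,303). The tool turned 69° (1.20 rad) with 45 N of grip, and the tin stands centred and clear of the gripper. Handing in.

```bash
python3 -c "
from plant import manip
print(manip.close_job())"
```

```text
the job is handed in; nothing more can be done
None
```

I handed the job in at 14.5 s: I pressed the tin down to the pad's stop and released it upright in the middle of the risen pad, and the gripper is still holding the dial at the third click (about 1.20 rad). The hand-in returned no verdict.

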